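# Lid the lacquer boxes

## Task

Find the four loose lacquer lids on the workshop table and put each one on the open box of its own shape and size: large round, small round, square and oblong, fully seated, level and lined up with the box. Set them down gently, leave the boxes standing where they are, and do not disturb the dish or the jar.

Things in the scene. Friction and masses are not known exactly. Their poses are not given: they have to be found in the camera images.
- lid_large_round: Black lacquer lid, round, the larger of the two round ones: plate 108 mm across, 6 mm thick, with a 74 mm across plug 10 mm deep below it, on which it lies on the table; about 100 g. Origin: centre of the plug's underside (plate top at z 16 mm); z up. Gold round upright knob at its centre, 18 mm across, z 16 to 50 mm, then a 12 mm spire. Seated, its origin is 35 mm above the box's; the plug has 7 mm of play each side.
- box_large_round: Black lacquer box, open on top, gold inside, round, the larger of the two round ones; outside 100 mm across, 45 mm high, walls 6 mm, mouth 88 mm across. Stands loose on the table (about 220 g). Origin: centre of its underside; z up.
- lid_small_round: Black lacquer lid, round, the smaller of the two round ones: plate 72 mm across, 6 mm thick, with a 38 mm across plug 10 mm deep below it, on which it lies on the table; about 50 g. Origin: centre of the plug's underside (plate top at z 16 mm); z up. Gold round upright knob at its centre, 18 mm across, z 16 to 50 mm, then a 12 mm spire. Seated, its origin is 35 mm above the box's; the plug has 7 mm of play each side.
- box_small_round: Black lacquer box, open on top, gold inside, round, the smaller of the two round ones; outside 64 mm across, 45 mm high, walls 6 mm, mouth 52 mm across. Stands loose on the table (about 120 g). Origin: centre of its underside; z up.
- lid_square: Black lacquer lid, square: plate 84 x 84 mm, 6 mm thick, with a 50 x 50 mm plug 10 mm deep below it, on which it lies on the table; about 80 g. Origin: centre of the plug's underside (plate top at z 16 mm); z up, x and y along its sides. Gold round upright knob at its centre, 18 mm across, z 16 to 50 mm, then a 12 mm spire. Seated, its origin is 35 mm above the box's; the plug has 7 mm of play each side.
- box_square: Black lacquer box, open on top, gold inside, square; outside 76 x 76 mm, 45 mm high, walls 6 mm, mouth 64 x 64 mm. Stands loose on the table (about 180 g). Origin: centre of its underside; z up, x and y along its sides.
- lid_oblong: Black lacquer lid, oblong: plate 112 mm (x) by 70 mm (y), 6 mm thick, with a 78 x 36 mm plug 10 mm deep below it, on which it lies on the table; about 90 g. Origin: centre of the plug's underside (plate top at z 16 mm); z up, x along its long side. Gold round upright knob at its centre, 18 mm across, z 16 to 50 mm, then a 12 mm spire. Seated, its origin is 35 mm above the box's; the plug has 7 mm of play each side.
- box_oblong: Black lacquer box, open on top, gold inside, oblong; outside 104 mm (x) by 62 mm (y), 45 mm high, walls 6 mm, mouth 92 x 50 mm. Stands loose on the table (about 200 g). Origin: centre of its underside; z up, x along its long side.
- dish: Bystander: shallow round black dish, gold inside, 120 mm across the rim, 28 mm high, beyond the boxes and lids; stays where it is. Origin: centre of its underside.
- jar: Bystander: closed jar with a red cap, 60 mm across, 60 mm high, standing among the boxes and lids; stays where it is. Origin: centre of its underside.
There are look-alikes about, which are no part of the job. Leave any pink or red look-alike of the lid_large_round alone. Leave any purple look-alike of the lid_oblong alone.

How it is judged (in metres and radians):
At the end, for the whole second after the job is handed in: Each lid on the box of its shape and size: centres within 12 mm, lid origin 32-38 mm above the box's, both level within 0.06 rad, square and oblong lids in line with their boxes within 0.2 rad (any way round that fits), boxes upright on the table, all released and at rest (horizontal distance between lid_large_round and box_large_round below 0.012 m and z of lid_large_round in the frame of box_large_round between 0.032 and 0.038 m and angle between each of lid_large_round, box_large_round, lid_small_round, box_small_round, lid_square, box_square, lid_oblong, box_oblong's own z axis and vertical below 0.06 rad and height (world z) of each of box_large_round, box_small_round, box_square, box_oblong below 0.01 m and linear speed of each of lid_large_round, box_large_round, lid_small_round, box_small_round, lid_square, box_square, lid_oblong, box_oblong below 0.02 m/s and horizontal distance between lid_small_round and box_small_round below 0.012 m and z of lid_small_round in the frame of box_small_round between 0.032 and 0.038 m and horizontal distance between lid_square and box_square below 0.012 m and z of lid_square in the frame of box_square between 0.032 and 0.038 m and (angle between the x axis of lid_square and the x axis of box_square, either way round below 0.2 rad or angle between the x axis of lid_square and the y axis of box_square, either way round below 0.2 rad) and horizontal distance between lid_oblong and box_oblong below 0.012 m and z of lid_oblong in the frame of box_oblong between 0.032 and 0.038 m and angle between the x axis of lid_oblong and the x axis of box_oblong, either way round below 0.2 rad); the robot touches nothing.
It fails at once if a box is shoved more than 40 mm from where it stood (distance of any of box_large_round, box_small_round, box_square, box_oblong from where it was at the start of the episode above 0.04 m).
It fails at once if a lid is pressed hard onto its box (over 40 N) (contact force between lid_large_round and box_large_round above 40 N or contact force between lid_small_round and box_small_round above 40 N or contact force between lid_square and box_square above 40 N or contact force between lid_oblong and box_oblong above 40 N).
It fails at once if a lid is dropped: out of the fingers it falls faster than 0.55 m/s (a drop of about 15 mm) ((linear speed of lid_large_round above 0.55 m/s and contact force between lid_large_round and the fingers below 0.05 N) or (linear speed of lid_small_round above 0.55 m/s and contact force between lid_small_round and the fingers below 0.05 N) or (linear speed of lid_square above 0.55 m/s and contact force between lid_square and the fingers below 0.05 N) or (linear speed of lid_oblong above 0.55 m/s and contact force between lid_oblong and the fingers below 0.05 N)).
It fails at once if the dish or the jar is moved more than 25 mm (distance of any of dish, jar from where it was at the start of the episode above 0.025 m).
It also fails if it takes over 106 s, if anything falls off the work surface, if the arm or the gripper's body presses on something with over 40 N, if the wrist force passes 120 N, or if a joint passes its speed limit or range.

## Robot

A 7-joint arm with a two-finger parallel gripper is mounted at the origin on the work surface. World frame = base frame: x ahead of the robot, y to its left, z up, the work surface at z = 0. Lengths are in m, angles in degrees, forces in N, time in s.
With the tool pointing down it reaches from about 0.35 to 0.9 m from the base axis. Payload 7.2 kg.
Tool frame: the origin (TCP) lies on the centre line of the jaws, within the pads' length; the fingertips stand 17 mm ahead of it and the grasp point (between the pads) lies 2 mm behind it; z points along the fingers, y is the line along which they close (so a half turn about z gives the same grasp; the last joint's range is limited). The gripper opens to 88 mm and grips with 3 to 60 N. Pads are 20 mm wide; open, the fingers measure 115 mm over their backs; the gripper's body (75 mm by 178 mm) begins 61 mm behind the grasp point.
Start: joints at [59.404, 23.554, -0.728, 91.456, 0.321, 64.991, -4.71], TCP at [0.281, -0.558, 0.24] pointing down, gripper open.
Joint ranges: [-169.25, 169.25], [-16.82, 113.86], [-84.01, 82.57], [7.8, 145.47], [-59.2, 239.2], [7.22, 106.19], [-163.78, 163.78]. Speed limits (degrees/s): [136.94, 136.94, 172.46, 172.46, 180, 180, 180].

## Interface

Orientations are given as [roll, pitch, yaw] about the fixed x, y, z axes, in that order (R = Rz(yaw) Ry(pitch) Rx(roll)).
In Python, from cell import ctrl gives the robot as it stands. Calls block until the motion is done:
- ctrl.move_to(position, orientation): joint-space move of the TCP to a pose.
- ctrl.servo_line(position, velocity=0.15, rotation=None, max_force=None): straight line of the TCP; rotation=None keeps the orientation; velocity is the mean speed in m/s. With max_force (N) it stops when the force on the tool has changed by that much, and returns True; else False.
- ctrl.move_j(angles): joint-space move.
- ctrl.open() and ctrl.gripper_close(strength=None): open the fingers fully, or close them until they stop; strength is the grip in N (None keeps the last).
- ctrl.wait(seconds).
- ctrl.solve_ik(position, orientation): joint angles nearest the present ones, or None.
- ctrl.get_obs(): the state.
- ctrl.capture(name): name is "scene" or "top" or "wrist"; returns a dict with "pixels" (480x640x3 uint8, blue, green, red), "z_map" (480x640 float32, m along the optical axis (not along the pixel's ray), 0 where there is no reading), "vertical_fov" (degrees; the focal length in pixels is half the picture's height over the tangent of half this angle, whatever the lens; pixels are square), "cx", "cy" (the principal point, pixels), "R" (3x3) and "t" (3): a world point X has camera coordinates R X + t. Camera axes: x right, y down, z forward; pixel columns grow to the right and rows downward; lengths in m; the calibration is good to about 2 mm. A picture is of the moment at which its call begins.
A pose or a line that the arm cannot do raises ctrl.PlanningError and nothing moves.
- ctrl.finish_job(): hands the job in; it is judged then, once.
The state is a dict: "t": time; "joint_positions": joint angles; "dq": joint speeds; "effort": joint torques, N m; "position": TCP position; "eef_rot": TCP orientation; "force": force on the tool from outside, world axes, zero at the start; "torque": the same for the moment, N m; "grip_width": finger opening in m; "finger_force": force on a finger pad.
Only numpy, scipy, OpenCV 4.12 (cv2) and the standard library are available. Lean on these libraries where they do the work, as an engineer would, in place of code of your own. Each camera call takes 0.05 s, during which the arm holds its last target. There are 200 camera calls.

## Working session

There is one attempt and no reset: what is moved stays moved. The work goes in short steps, each a Python script; the robot and the scene stay as the last script left them, time stands still between calls to the robot, and variables do not carry over. Pictures are saved under pics/ and viewed, at most 14 in all, crops included, and the job is handed in when it is done.

```bash
ls; mkdir -p pics
python3 - <<'E'
from cell import ctrl
import cv2,pickle
for n in("top","scene"):
    c=ctrl.capture(n); cv2.imwrite(f"pics/{n}0.png",c["pixels"]); pickle.dump(c,open(n+"0.pkl","wb"))
    print(n,c["vertical_fov"],c["cx"],c["cy"],c["R"],c["t"],c["z_map"].min(),c["z_map"].max())
print(ctrl.get_obs())
E
```

```text
pics
top 49.46215623087338 315.22444886112083 231.59561789708548 [[-0.00240381 -0.999992    0.00319557]
 [-0.99776413  0.002185   -0.06679795]
 [ 0.06679043 -0.003349   -0.99776141]] [0.01513359 0.57048287 1.07542211] 0.0 1.9417204
scene 54.26098650804548 318.1824976842256 234.53149758061815 [[ 0.89717337  0.44164625 -0.00534121]
 [ 0.25573124 -0.52928385 -0.80898711]
 [-0.36011314  0.72443578 -0.58780212]] [-0.5138052  -0.11417006  1.36887401] 0.0 3.9996219
{'t': 0.1, 'joint_positions': array([59.4021424 , 23.5934286 , -0.72949544, 91.49804761,  0.32275596,
       64.99185729, -4.71032345]), 'dq': array([-0.07045497, -0.04593503, -0.03720498, -0.12348991, -0.01238295,
        0.07173555,  0.06685477]), 'effort': array([ 3.04368252e-03, -5.89098072e+01,  6.43961951e-01, -2.91709453e+01,
       -5.38171723e-02,  1.45597421e-02,  5.57136468e-05]), 'position': array([ 0.28050489, -0.5580362 ,  0.2389235 ]), 'eef_rot': array([-1.79919020e+02,  7.00679751e-03,  2.66929207e+01]), 'force': array([ 0.25817235, -0.12564207,  0.603878  ]), 'torque': array([0.04885863, 0.03473075, 0.02709673]), 'finger_force': 0.0, 'grip_width': 0.08773805353649189}
```

View pics/top0.png

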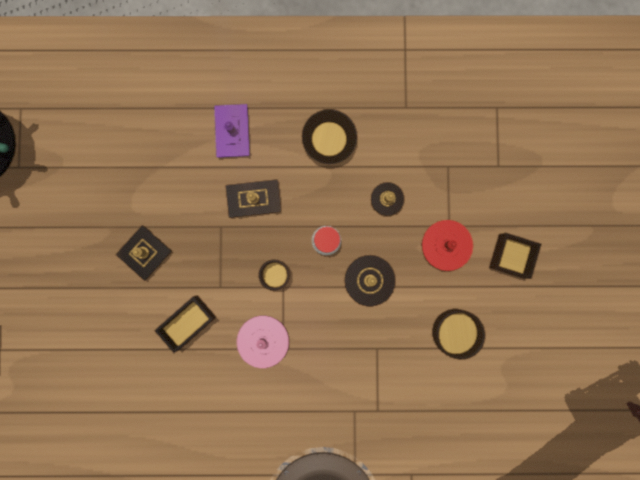

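View pics/scene0.png

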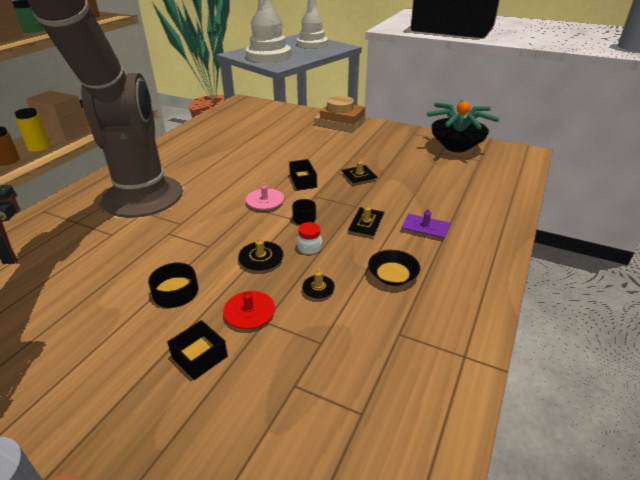

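The top view shows these things:
- **Black lids with gold knobs:** square (143,252), oblong (253,198), small round (388,199) and large round (370,281).
- **Open boxes:** small round (274,275), oblong (186,324), square (515,256) and large round (458,334).
- **Look-alikes to leave:** purple oblong (232,131), red round (447,245) and pink round (263,342).
- **Bystanders:** jar (326,241) and dish (330,137).

The description says black lacquer, so only the black ones with gold knobs are meant.

```bash
cat > see.py <<'E'
import numpy as np, cv2
def foc(c): return 240/np.tan(np.radians(c["vertical_fov"])/2)
def ray(c,uv,z):
    """cast pixels (N,2) onto world plane height z (scalar or per-point)"""
    uv=np.atleast_2d(uv).astype(float); f=foc(c)
    d=np.c_[(uv[:,0]-c["cx"])/f,(uv[:,1]-c["cy"])/f,np.ones(len(uv))]@c["R"]
    o=-c["R"].T@c["t"]
    return o+d*((z-o[2])/d[:,2])[:,None]
def cloud(c):
    v,u=np.mgrid[:480,:640]; f=foc(c); z=c["z_map"]
    P=np.stack([(u-c["cx"])/f*z,(v-c["cy"])/f*z,z],-1)
    W=(P-c["t"])@c["R"]; W[z<=0]=np.nan
    return W
def rect(P):
    (x,y),(w,h),a=cv2.minAreaRect((P[:,:2]*1000).astype(np.float32))
    if w<h: a+=90; w,h=h,w
    return np.round([x/1000,y/1000,w,h,(a+90)%180-90],4)
E
python3 - <<'E'
import pickle,cv2,numpy as np; from see import *
c=pickle.load(open("top0.pkl","rb")); W=cloud(c); print("table z",np.nanmedian(W[380:400,50:250,2]))
I=c["pixels"]; hsv=cv2.cvtColor(I,cv2.COLOR_BGR2HSV)
seeds=dict(Lsq=(143,252),Lob=(253,198),Lsm=(388,199),Llg=(370,281),Bsm=(274,275),Bob=(186,324),Bsq=(515,256),Blg=(458,334),jar=(326,241),dish=(330,137))
for n,(u,v) in seeds.items():
    w=np.zeros((480,640),bool); w[v-35:v+36,u-35:u+36]=1
    dark=((hsv[...,2]<60)&w).astype(np.uint8)
    k,lab,st,_=cv2.connectedComponentsWithStats(dark)
    # component nearest the seed's ring
    best=min(range(1,k),key=lambda i:np.hypot(st[i,0]+st[i,2]/2-u,st[i,1]+st[i,3]/2-v)+ (100 if st[i,4]<80 else 0))
    m=lab==best
    z=0.016 if n[0]=='L' else 0.045
    ys,xs=np.nonzero(m); R=rect(ray(c,np.c_[xs,ys],z))
    lo,hi=((.008,.024) if n[0]=='L' else (.035,.055))
    d=w&(W[...,2]>lo)&(W[...,2]<hi); D=rect(W[d]) if d.sum()>5 else None
    print(n,"mask",R,"depth",d.sum(),D)
E
```

```text
table z -0.0010836588268098152
Lsq mask [ 0.5275  0.3741 81.3106 80.2757 48.4866] depth 1510 [ 0.5278  0.3759 85.3664 85.0839 48.1599]Traceback (most recent call last):
  File "<stdin>", line 10, in <module>
ValueError: min() iterable argument is empty
```

Run:
```python
import pickle,cv2,numpy as np; from see import *
c=pickle.load(open("top0.pkl","rb")); W=cloud(c)
print("z noise",np.nanstd(W[380:400,50:250,2]))
seeds=dict(Lsq=(143,252),Lob=(253,198),Lsm=(388,199),Llg=(370,281),Bsm=(274,275),Bob=(186,324),Bsq=(515,256),Blg=(458,334),jar=(326,241),dish=(330,137))
val=c["pixels"].max(-1)
for n,(u,v) in seeds.items():
    w=np.zeros((480,640),bool); w[v-32:v+33,u-32:u+33]=1
    lo,hi=((.009,.023) if n[0]=='L' else (.037,.055)) if n not in('jar','dish') else ((.05,.07) if n=='jar' else (.02,.035))
    d=(w&(W[...,2]>lo)&(W[...,2]<hi)).astype(np.uint8)
    k,lab,st,ce=cv2.connectedComponentsWithStats(d)
    i=1+np.argmax(st[1:,4]); P=W[lab==i]
    print(n,"px",st[i],"rect",rect(P),"zmed",np.median(P[:,2]).round(4), "circ",np.round(cv2.minEnclosingCircle((P[:,:2]*1000).astype(np.float32))[0],1))
    if n[0]=='L':
        K=W[w&(W[...,2]>.045)&(W[...,2]<.075)]
        print("   knob",K[:,:2].mean(0).round(4),len(K),K[:,2].max().round(3))
im=np.hstack([cv2.resize(c["pixels"][v-34:v+34,u-34:u+34],(200,200),interpolation=2) for u,v in [seeds[k] for k in("Lsq","Lob","Lsm","Llg")]]); cv2.imwrite("pics/crops1.png",im)
```

```text
z noise 0.002076147492307486
Lsq px [ 116  225   56   56 1507] rect [ 0.5278  0.3759 85.3664 85.0839 48.1599] zmed 0.0151 circ [527.8 375. ]
   knob [0.5278 0.3744] 74 0.063
Lob px [ 226  179   56   39 1653] rect [  0.6426   0.1455 112.619   70.3602 -83.6964] zmed 0.0151 circ [642. 145.]
   knob [0.642  0.1448] 67 0.061
Lsm px [371 182  34  34 805] rect [  0.6412  -0.139   70.3916  70.2944 -63.1128] zmed 0.0149 circ [ 641.2 -139.4]
   knob [ 0.6408 -0.1389] 68 0.064
Llg px [ 345  255   51   51 1985] rect [ 4.690000e-01 -1.010000e-01  1.056692e+02  1.047318e+02  8.971080e+01] zmed 0.0149 circ [ 468.4 -100.7]
   knob [ 0.4686 -0.1001] 68 0.064
Bsm px [259 259  31  32 263] rect [ 0.4814  0.0984 62.2695 61.9534 44.4931] zmed 0.0434 circ [481.3  98.9]
Bob px [154 296  60  57 533] rect [  0.3813   0.282  105.7693  62.319  -48.5684] zmed 0.0437 circ [381.1 281.4]
Bsq px [495 232  47  47 508] rect [ 0.5195 -0.4026 78.8154 76.9907 72.7321] zmed 0.0432 circ [ 519.6 -402.4]
Blg px [436 310  50  50 502] rect [ 0.3595 -0.2808 99.1499 98.0512 62.1795] zmed 0.043 circ [ 359.5 -281.1]
jar px [314 226  26  27 529] rect [ 5.52900e-01 -9.90000e-03  5.17613e+01  5.15398e+01 -4.53533e+01] zmed 0.0587 circ [552.9  -9.4]
dish px [302 109  56  55 732] rect [ 7.727000e-01 -1.690000e-02  1.175172e+02  1.164766e+02  2.350000e-02] zmed 0.0248 circ [772.2 -15.8]
```

View pics/crops1.png

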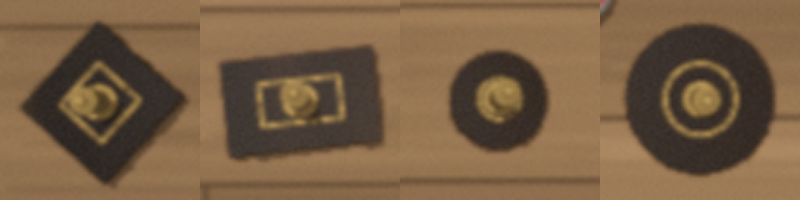

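The crop confirms four black plates with gold knobs: square, oblong, small round and large round. The positions are good to about 2 mm, so I'll place the large round lid first and check it.

```bash
cat > job.py <<'E'
from cell import ctrl
import numpy as np
from see import *
# lid (x,y,yaw), box (x,y,yaw), symmetry deg (0 = round)
T=dict(lg=((.4687,-.1006,0),(.3595,-.2809,0),0), sm=((.6412,-.1390,0),(.4813,.0986,0),0),
       sq=((.5278,.3750,48.2),(.5196,-.4025,72.7),90), ob=((.6423,.1451,-83.7),(.3813,.2817,-48.6),180))
ZP,ZH=.037,.17
def plan(n):
    L,B,s=T[n]; d=((B[2]-L[2]+s/2)%s-s/2) if s else 0
    best=None
    for a in range(-180,180,15):
        if n=="lg" and min((a+90-47)%180,(47-a-90)%180)<35: continue   # keep the open fingers off the jar's side
        q1=ctrl.solve_ik([L[0],L[1],ZP],[180,0,a]); q2=ctrl.solve_ik([B[0],B[1],ZP+.03],[180,0,a+d])
        if q1 is None or q2 is None: continue
        c=max(np.abs(q1[6]),np.abs(q2[6]))+.3*np.abs(q2-q1).max()
        if best is None or c<best[0]: best=(c,a,a+d)
    return best
def look(n):
    c=ctrl.capture("top"); W=cloud(c); B=T[n][1]
    near=(np.hypot(W[...,0]-B[0],W[...,1]-B[1])<.075)&(W[...,2]>.042)&(W[...,2]<.075)
    P=W[near]; K=W[(np.hypot(W[...,0]-B[0],W[...,1]-B[1])<.03)&(W[...,2]>.08)&(W[...,2]<.105)]
    print("placed",n,"plate",rect(P),"zmed",np.median(P[:,2]).round(4),"knob",K[:,:2].mean(0).round(4),"box",B)
    return c
def pick(n):
    _,a,b=plan(n); L=T[n][0]; print(n,"yaws",a,b)
    ctrl.move_to([L[0],L[1],ZH-.05],[180,0,a])
    print("stop",ctrl.servo_line([L[0],L[1],ZP],velocity=.08,max_force=8))
    ctrl.gripper_close(25); o=ctrl.get_obs(); print("grip",o["grip_width"],o["finger_force"],o["position"])
    ctrl.servo_line([L[0],L[1],ZH],velocity=.12)
    return b
def place(n,b):
    B=T[n][1]
    ctrl.move_to([B[0],B[1],ZH],[180,0,b])
    ctrl.servo_line([B[0],B[1],ZP+.05],velocity=.1)
    hit=ctrl.servo_line([B[0],B[1],ZP+.0345],velocity=.02,max_force=4)
    o=ctrl.get_obs(); print("down",hit,o["position"],o["force"],o["grip_width"])
    return hit
def release(n):
    B=T[n][1]; p=ctrl.get_obs()["position"]
    ctrl.open(); ctrl.servo_line([p[0],p[1],ZH],velocity=.15); print("t",ctrl.get_obs()["t"])
E
python3 - <<'E'
from job import *
for n in T: print(n,plan(n))
b=pick("lg"); print(ctrl.get_obs()["grip_width"]); place("lg",b); print(ctrl.get_obs()["t"])
E
```

```text
lg (np.float64(30.55344620631813), 90, 90)
sm (np.float64(28.34960145567033), 120, 120)
sq (np.float64(96.25477218954832), 105, 129.5)
ob (np.float64(9.356090988399144), 135, 170.1)
lg yaws 90 90
stop False
grip 0.017195336523104364 24.9998520151712 [ 0.46860386 -0.10060961  0.03693757]
0.017685942955228646
down True [ 0.35930131 -0.28075238  0.07187177] [-0.40657851 -0.8778698   5.14147297] 0.017509957594182873
8.025
```

Run:
```python
from job import *
import cv2
release("lg"); b=pick("sm"); c=look("lg"); cv2.imwrite("pics/t1.png",c["pixels"])
h=place("sm",b)
if abs(ctrl.get_obs()["position"][2]-.072)<.002: release("sm"); ctrl.move_to([.5278,.375,.17],[180,0,105]); c=look("sm"); cv2.imwrite("pics/t2.png",c["pixels"])
```

```text
t 9.9917
sm yaws 120 120
stop False
grip 0.017745893203667137 24.991231436433736 [ 0.64114453 -0.13899102  0.03691489]
placed lg plate [  0.3539  -0.2585 106.9371  61.1031  16.6612] zmed 0.0499 knob [ 0.3594 -0.2752] box (0.3595, -0.2809, 0)
down True [0.48110677 0.0985664  0.07159516] [-0.95207178  0.17458845  5.31896072] 0.017860926081931273
t 19.6
placed sm plate [ 0.4824  0.0979 69.3742 68.9357 89.7977] zmed 0.0499 knob [0.4817 0.0981] box (0.4813, 0.0986, 0)
```

View pics/t2.png

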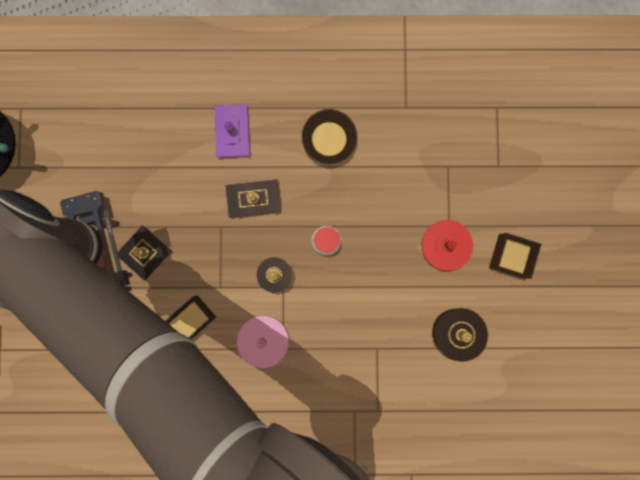

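Both round lids sit on their boxes, at (274,275) and (460,334), and nothing else has moved. Next are the square and oblong lids.

Run:
```python
from job import *
import cv2
look("lg")
for n in("sq","ob"):
    b=pick(n); place(n,b)
    if abs(ctrl.get_obs()["position"][2]-.072)>.002: print("CHECK",n); break
    release(n)
else:
    ctrl.move_to([.281,-.558,.24],[180,0,26.7])
c=ctrl.capture("top"); cv2.imwrite("pics/t3.png",c["pixels"])
for n in T: look(n)
```

```text
placed lg plate [  0.3603  -0.2804 106.5107 106.33    45.1693] zmed 0.0497 knob [ 0.3607 -0.2794] box (0.3595, -0.2809, 0)
sq yaws 105 129.5
stop False
grip 0.0177065601561047 24.99995597096131 [0.52778657 0.37499551 0.03699258]
down True [ 0.51933217 -0.40236949  0.07194353] [-1.39913576  0.20871328  6.04350958] 0.01741353758972012
t 31.0333
ob yaws 135 170.1
stop False
grip 0.017529384752582488 25.00000702624675 [0.64225568 0.14509637 0.0369712 ]
down True [0.38113447 0.28154952 0.07184974] [-0.51753307 -0.0928858   5.20233634] 0.017914980586989517
t 41.3917
placed lg plate [  0.3602  -0.2806 106.5289 106.3596  44.4204] zmed 0.0498 knob [ 0.3607 -0.2794] box (0.3595, -0.2809, 0)
placed sm plate [ 0.4824  0.0979 69.3765 68.8881 89.8233] zmed 0.05 knob [0.4819 0.098 ] box (0.4813, 0.0986, 0)
placed sq plate [ 0.5197 -0.4013 86.1209 84.365  72.6487] zmed 0.0497 knob [ 0.5197 -0.3996] box (0.5196, -0.4025, 72.7)
placed ob plate [  0.3815   0.2815 113.5945  70.1075 -48.4327] zmed 0.0501 knob [0.3819 0.2805] box (0.3813, 0.2817, -48.6)
```

View pics/t3.png

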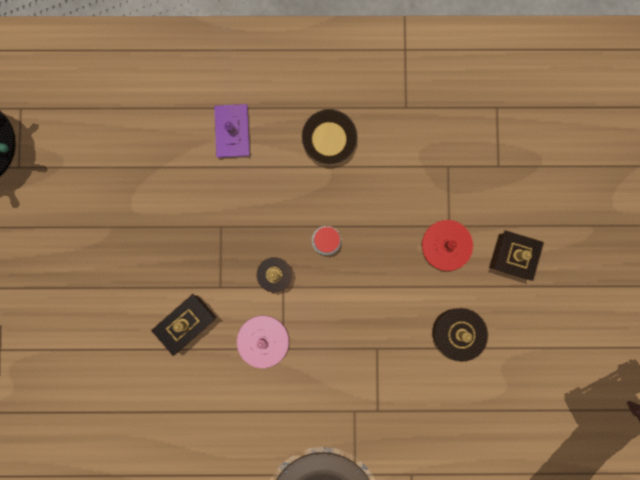

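All four lids are on their boxes: large round (460,334), small round (274,275), square (517,256) and oblong (184,325). They measure centred and in line, with plate tops at 50 mm, and the dish and jar have not moved.

```bash
python3 -c "
from cell import ctrl
print(ctrl.finish_job())"
```

```text
the job is handed in; nothing more can be done
None
```

All four lids are seated on their own boxes, centred within about 2 mm and in line by the last top view, and the job was handed in after roughly 45 s of the 106 s allowed; no verdict came back.

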